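# Open the extraction hood's sash to its pointer and start the fan

### The job

Get the bench-top extraction hood ready for use: push its sliding window up from beneath the lip with the fingertips, without gripping it, until the lip's front edge is level with the cone-shaped pointer on the left-hand post, and leave it standing there. Then press the fan's push button down and let it go. Leave the pointer as it is set, and do not pick up or shift the things lying around.

Things in the scene. Friction and masses are not known exactly. Their poses are not given: they have to be found in the camera images.
- hood: fixed plywood extraction hood, 200 deep x 340 wide x 480 mm high (duct collar on top to 530). Origin: centre of its underside; x axis from front to back (away from the robot), y left, z up. Aluminium posts (32 x 35 mm) at its front corners, front faces 116 mm before the origin. A fixed apron closes the front up to 120 mm height, 91 mm before the origin. The bottle and offcut inside are fixed.
- sash (a joint): height in m to which the clear sliding window (sash, 266 wide x 164 mm high, front 105 mm before the hood's origin) is raised: 0 lowest, 0.215 top stop; the lip's underside is then 130 mm + this value over the bench. Balanced by counterweights in the posts, it stays where it is left and takes about 3 N to slide either way. Fingers on the lip's top and underside at once count as gripping.
- lip (a point): middle of the lip's front edge, at mid-thickness (7 mm over its underside). The lip is a flat ledge, 14 mm thick, 240 wide, that sticks out 51 mm towards the robot from the sash's foot; below it is free space down to the bench. Axes as the hood's. Closed fingers tilted 35 to 45 degrees (pointing forward and down) can push it up, their outside against its lower front edge.
- pointer_tip (a point): tip of the dark steel cone (26 mm long, 18 mm thick) that stands out 40 mm before the hood's left-hand post on a clip and points sideways (right) at the lip's left end, 10 mm from it. Its height, 240 to 320 mm over the bench, marks where the lip's front edge (lip) shall be.
- fan_button_top (a point): centre of the top of the fan's round steel push button (36 mm across), in the top of a fixed grey switch box 90 x 90 x 50 mm that stands nearer the robot than the hood, to its left or right
- fan_button (a joint): how far the fan's button is pressed down, in m: 0 up, 0.006 fully down; a spring (5 N fully down) returns it. It counts as pressed beyond 0.004.
- tape_blue: loose roll of masking tape, 109 x 107 x 48 mm, on the other side from the switch box; origin at the centre of its underside
- offcut_2: loose wood offcut, 50 x 90 x 30 mm, on the bench before the hood's left half; origin at the centre of its underside, y along its length
- sanding_block: loose sanding block, 65 x 112 x 35 mm, on the bench before the hood's right half; origin at the centre of its underside, y along its length
- block_plane: loose block plane, 46 x 160 x 40 mm, left of the hood; origin at the centre of its underside, y along its length
Not all that is in view belongs to the job. Leave any brown look-alike of the part that bears fan_button_top alone.

How it is judged:
On the way, in this order (a step that is already met when the one before it is completed fails the run):
1. the fingers push the lip up from beneath (sash raised at least 20 mm by then) (contact force between the fingers and sash_c0 above 0.3 N and distance of lip from where it was at the start of the episode above 0.02 m), for 0.1 s.
2. the sash stands at rest with the lip level with the pointer, and the fingers are off it (z of lip in the frame of pointer_tip between -0.01 and 0.01 m and velocity of joint sash between -0.005 and 0.005 m/s and contact force between each of the arm, the fingers and sash_c0 below 0.1 N), for 0.2 s.
3. the fan button is pressed down (value of joint fan_button above 0.004 m), for 0.05 s.
At the end, for the whole second after the job is handed in: The lip's front edge (mid-thickness) is within 10 mm of the pointer tip's height, the sash is at rest (under 5 mm/s), and the fan button, pressed after the sash was set, is up again (z of lip in the frame of pointer_tip between -0.01 and 0.01 m and velocity of joint sash between -0.005 and 0.005 m/s and value of joint fan_button below 0.002 m); the robot touches nothing.
It fails at once if the lip is gripped (fingers press on its top and underside at once) (contact force between the fingers and sash_c1 above 3 N and contact force between the fingers and sash_c0 above 3 N).
It fails at once if the pointer is shifted by more than 8 mm (distance of pointer_tip from where it was at the start of the episode above 0.008 m).
It fails at once if a loose bystander is lifted or shifted by more than 30 mm (distance of any of tape_blue, offcut_2, sanding_block, block_plane from where it was at the start of the episode above 0.03 m).
It also fails if it takes over 45 s, if anything falls off the work surface, if the arm or the gripper's body presses on something with over 40 N, if the wrist force passes 120 N, or if a joint passes its speed limit or range.

### The arm

A 6-joint arm with a two-finger parallel gripper is mounted at the origin on a cart in front of the work surface, level with it; the furniture and walls round the work are solid. World frame = base frame: x ahead of the robot, y to its left, z up, the work surface at z = 0. Lengths are in m, angles in rad, forces in N, time in s.
With the tool pointing down it reaches from about 0.3 to 0.775 m from the base axis. Payload 14.6 kg.
Tool frame: the origin (TCP) lies between the finger pads; the fingertips stand 25 mm ahead of it and the grasp point (between the pads) lies 6 mm ahead of it; z points along the fingers, y is the line along which they close (so a half turn about z gives the same grasp; the last joint's range is limited). The gripper opens to 94 mm and grips with 3 to 60 N. Pads are 16 mm wide; open, the fingers measure 119 mm over their backs; the gripper's body (75 mm by 177 mm) begins 78 mm behind the grasp point.
Start: joints at [-1.288, 0.3, 1.521, -0, 1.321, -0.067], TCP at [0.188, -0.517, 0.23] pointing down, gripper open.
Joint ranges: [-3.03, 3.03], [-0.79, 2.21], [0.23, 2.52], [-1.04, 4.18], [0, 3.07], [-2.55, 2.55]. Speed limits (rad/s): [2.22, 2.22, 2.57, 3.14, 3.14, 3.14].

### API

Orientations are given as a unit quaternion [x, y, z, w].
In Python, from plant import * gives the robot as it stands. The module is installed in compiled form; this text tells all that it offers.
- The arm moves only by the shell command python3 -m handwheel 'ROWS' [OPENING] [FORCE]. ROWS is JSON, a list that holds one entry, the list of rows, each a list of 6 numbers: the shift along the tool's x, y, z in m, then the turn, a rotation vector about the tool's x, y, z in degrees. In form: [[[tx, ty, tz, rx, ry, rz], ...]]. A call has 1 to 20 rows; each row is the pose to reach, as a shift and turn from the pose commanded when the call began, along the tool's axes at that moment; what a row does not reach only later rows make up. A row lasts 1/10 s, in which the tool goes at most 50 mm and 8.59 degrees, less where a joint would pass 70% of its speed; a pose out of reach is approached as far as the arm can. A call with a gripper value outside its range is refused whole. OPENING is the opening, from -1 (shut) to 1 (fully open), so that 0 is half open, set as the call begins (- or left out, the last holds). The fingers move at their own pace and stop on an object; FORCE is the grip in N (left out, the last holds). Time passes only in rows, so rows that repeat a pose let the fingers close. It gives the time, the measured TCP pose, the force, the opening and the grip force at its end, in the units of the state.
- observe(): the state, without advancing time (a new reading comes with each control period).
- get_image(name): name is "side" or "top" or "wrist"; returns a dict with "frame" (384x512x3 uint8, red, green, blue), "depth" (384x512 float32, m along the optical axis (not along the pixel's ray), 0 where there is no reading), "mtx" (3x3 intrinsics, pixels), "rvec" (rotation vector, rad) and "tvec" (3), from world to camera coordinates, as OpenCV has them. Camera axes: x right, y down, z forward; pixel columns grow to the right and rows downward; lengths in m; the calibration is good to about 2 mm. The wrist camera is an equidistant fisheye: a pixel r from the principal point sees the ray r / f radians off the axis. A picture is of the moment at which its call begins.
- job_done(): hands the job in; it is judged then, once.
Trained networks look in a picture, given as the dict that the camera call returned (one of the last four; its "shot" number tells which), for a name from the list of things; names that differ only in an ending like _2 or _b are one class to them, and where a whole thing is asked for, a point or a joint stands for the part that bears it (a point fixed in the world has none). Each returns a list of dicts, best first, with "conf" (0 to 1); they miss things now and then, are a little off and sometimes report something else, mostly with a low value. They report only what shows in the picture. A call takes as long as a camera call. They do not tell look-alikes from the thing itself.
- boxes_of(target, picture): "pixel" ([row, column] in pixels, amid what is visible of it).
- trace(target, picture): "pixels" (384x512 bool, what is visible of it) and "pixel" ([row, column] in pixels, amid what is visible of it).
- spot_point(target, picture): "pixel" ([row, column] in pixels: a listed point, or the origin of a listed thing).
The state is a dict: "clock": time; "qpos": joint angles; "qd": joint speeds; "joint_efforts": joint torques, N m; "tcp_pos": TCP position; "tcp_rot": TCP orientation; "contact_force": force on the tool from outside, world axes, zero at the start; "wrist_torque": the same for the moment, N m; "finger_gap": finger opening in m; "gripper_force": force on a finger pad.
Only numpy, scipy, OpenCV 4.12 (cv2) and the standard library are available. Lean on these libraries where they do the work, as an engineer would, in place of code of your own. Each camera call takes 0.05 s, during which the arm holds its last target. There are 200 camera calls.

## Working session

There is one attempt and no reset: what is moved stays moved. The work goes in short steps, Python scripts to look and compute and a shell command to move; the robot and the scene stay as the last step left them, time stands still between calls to the robot, and variables do not carry over. Pictures are saved under pics/ and viewed, at most 10 in all, crops included, and the job is handed in when it is done.

```bash
mkdir -p pics; cat > h.py <<'E'
from plant import *
import numpy as np, cv2
from scipy.spatial.transform import Rotation as R
def world(im,px,depth=None):
    r,c=px; d=im["depth"]; r0,c0=int(round(r)),int(round(c))
    if depth is None:
        w=d[max(r0-1,0):r0+2,max(c0-1,0):c0+2]; w=w[w>0]
        if len(w)==0: return None
        depth=np.median(w)
    K=im["mtx"]; p=np.array([(c-K[0,2])/K[0,0],(r-K[1,2])/K[1,1],1])*depth
    M=cv2.Rodrigues(np.array(im["rvec"],float))[0]
    return M.T@(p-np.array(im["tvec"]).ravel())
def proj(im,P):
    return cv2.projectPoints(np.array(P,float).reshape(-1,3),np.array(im["rvec"],float),np.array(im["tvec"],float),im["mtx"],None)[0].reshape(-1,2)[:,::-1]
E
cat > a.py <<'E'
from h import *
np.set_printoptions(precision=4,suppress=True)
s=observe(); print(s["clock"],s["tcp_pos"],s["tcp_rot"],s["finger_gap"])
for n in ["side","top"]:
    im=get_image(n); cv2.imwrite(f"pics/{n}0.png",im["frame"][:,:,::-1])
    M=cv2.Rodrigues(np.array(im["rvec"],float))[0]; print(n,"cam at",-M.T@np.array(im["tvec"]).ravel(), "dir",M[2])
    for t in ["lip","pointer_tip","fan_button_top","hood","tape_blue","offcut_2","sanding_block","block_plane"]:
        for o in spot_point(t,im)[:3]:
            print(t,round(o["conf"],2),np.round(o["pixel"],1),world(im,o["pixel"]))
    for o in boxes_of("fan_button_top",im)[:3]: print("box",o["conf"],o["pixel"],world(im,o["pixel"]))
E
python3 a.py
```

```text
0.0 [ 0.1884 -0.5165  0.2299] [ 0.9847  0.174  -0.0001 -0.0006] 0.09397183481454657
side cam at [-0.4048  0.5527  0.8625] dir [ 0.7626 -0.346  -0.5466]
lip 0.7 [183.7 274.3] [ 0.6504 -0.0033  0.1044]
pointer_tip 0.62 [159.5 236.4] [0.6561 0.1394 0.2284]
pointer_tip 0.15 [246.6 190.6] [0.4708 0.3564 0.0748]
fan_button_top 0.69 [250.1 189.5] [0.4561 0.3638 0.0759]
fan_button_top 0.63 [252.6 250.6] [0.3811 0.2023 0.0746]
hood 0.94 [195.7 263.4] [0.6549 0.0355 0.0594]
offcut_2 0.73 [239.4 256.5] [0.4748 0.141  0.0307]
sanding_block 0.86 [229.9 298.8] [ 0.4587 -0.0038  0.0381]
block_plane 0.66 [227.3 158.9] [0.6591 0.415  0.024 ]
box 0.41 [255.8, 249.2] [0.3706 0.2111 0.0742]
box 0.4 [251.1, 189.6] [0.4536 0.3643 0.0743]
top cam at [0.4693 0.0961 1.2397] dir [ 0.1043  0.0109 -0.9945]
lip 0.95 [184.8 286.9] [ 0.5921  0.0301 -0.0007]
pointer_tip 0.55 [172.4 231.8] [ 0.6313  0.1853 -0.0009]
fan_button_top 0.72 [234.2 162.9] [0.4618 0.3651 0.0705]
fan_button_top 0.68 [266.4 221.3] [0.3746 0.2117 0.0717]
tape_blue 0.92 [241.2 375.1] [ 0.4302 -0.1982  0.0484]
offcut_2 0.97 [215.3 254.2] [0.5073 0.1237 0.0294]
sanding_block 0.7 [215.9 304. ] [ 0.5024 -0.0121  0.0343]
sanding_block 0.49 [154.5 149.6] [0.6843 0.4133 0.0236]
sanding_block 0.4 [182.1 290.4] [ 0.5995  0.0199 -0.0007]
block_plane 0.7 [157.5 150.4] [0.6758 0.4111 0.0232]
box 0.62 [235.8, 162.8] [0.4576 0.3654 0.0703]
box 0.44 [265.5, 222.5] [0.3769 0.2085 0.0717]
```

View pics/side0.png

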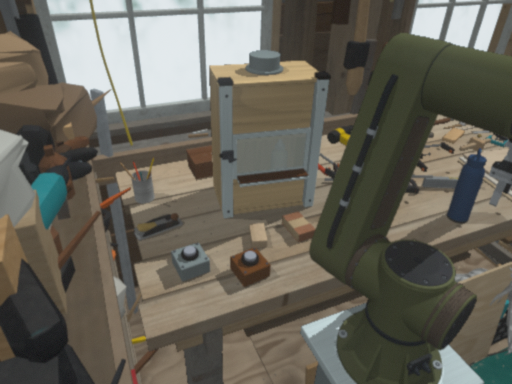

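View pics/top0.png

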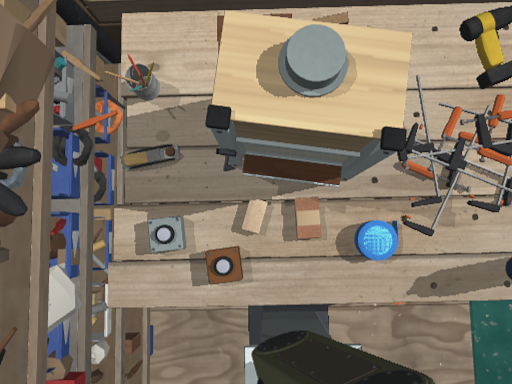

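Side: grey switch box (button [250,189]) and a brown look-alike ([252,250]). Top: grey box at [234,163], brown one at [266,222]. I choose the grey one. The pointer is at side [157,230] / top [155,228], and the lip is the brown ledge at top [170,290]. Next I measure the lip's pose and the pointer from the depth image.

```bash
cat > b.py <<'E'
from h import *
np.set_printoptions(precision=4,suppress=True)
def cloud(im):
    r,c=np.mgrid[0:384,0:512]; d=im["depth"]; K=im["mtx"]
    p=np.stack([(c-K[0,2])/K[0,0]*d,(r-K[1,2])/K[1,1]*d,d],-1)
    M=cv2.Rodrigues(np.array(im["rvec"],float))[0]
    return (p-np.array(im["tvec"]).ravel())@M
im=get_image("top"); W=cloud(im)
sub=W[155:190,235:350].reshape(-1,3)
L=sub[(sub[:,2]>0.12)&(sub[:,2]<0.2)]
zs=np.round(L[:,2],2); print(np.unique(zs,return_counts=True))
zm=np.median(L[:,2]); L=L[abs(L[:,2]-zm)<.008]; print("lip top z",zm,len(L))
rect=cv2.minAreaRect(L[:,:2].astype(np.float32)); print("rect",rect, cv2.boxPoints(rect))
# switch box
for nm,(r,c) in {"grey":(234,163),"brown":(266,222)}.items():
    P=W[r-18:r+19,c-22:c+23].reshape(-1,3); B=P[(P[:,2]>.04)&(P[:,2]<.058)]; T=P[P[:,2]>.06]
    print(nm,cv2.minAreaRect(B[:,:2].astype(np.float32)),"button",T.mean(0),np.ptp(T,0),np.percentile(T[:,2],90),len(T))
for t in ["tape_blue","offcut_2","sanding_block"]:
    o=trace(t,im)
    if o: P=W[o[0]["pixels"]]; P=P[P[:,2]>.015]; print(t,o[0]["conf"],cv2.minAreaRect(P[:,:2].astype(np.float32)),P[:,2].max())
a=cv2.resize(im["frame"][130:200,205:325],(600,350),interpolation=cv2.INTER_CUBIC)
s=get_image("side"); V=cloud(s)
b=cv2.resize(s["frame"][140:190,200:285],(600,353)[:2],interpolation=cv2.INTER_CUBIC)[:,:,:]
cv2.imwrite("pics/crop1.png",cv2.resize(np.vstack([a,b]),(510,598))[:,:,::-1])
P=V[148:168,215:245].reshape(-1,3)
print("side pointer region:"); 
for r in range(150,166): print(r,[ "%.2f,%.2f,%.2f"%tuple(V[r,c]) for c in range(222,240,2)])
P=W[145:175,215:245]
print("top region z:"); 
for r in range(147,174,2): print(r,[ "%.2f"%P[r-145,c-215][2] for c in range(217,243,2)])
E
python3 b.py
```

```text
(array([0.12, 0.13, 0.14, 0.15, 0.16, 0.17, 0.18, 0.19, 0.2 ]), array([  13,    9,    9,   21,  960, 1226,   63,   59,   25]))
lip top z 0.16552476608294012 2146
rect ((0.61488938331604, 0.026592828333377838), (0.28253671526908875, 0.05469702184200287), 81.4042739868164) [[ 0.5667 -0.109 ]
 [ 0.6208 -0.1172]
 [ 0.663   0.1622]
 [ 0.609   0.1704]]
grey ((0.4636871814727783, 0.36469489336013794), (0.08970647305250168, 0.09069998562335968), 5.263220310211182) button [0.4642 0.3507 0.1241] [0.0503 0.2924 1.1796] 0.0740805097632222 269
brown ((0.3768729865550995, 0.20917436480522156), (0.09005670249462128, 0.09020386636257172), 6.887672424316406) button [0.3791 0.2067 0.0852] [0.1154 0.1384 1.1796] 0.07374064229954322 267
tape_blue 0.81 ((0.4365142583847046, -0.08171626925468445), (0.35637325048446655, 0.10442602634429932), 89.29137420654297) 1.2396781212816042
offcut_2 0.77 ((0.508588969707489, 0.11924710869789124), (0.06006288155913353, 0.0932159498333931), 79.35570526123047) 1.2396781212816042
sanding_block 0.91 ((0.4975058436393738, 0.021334342658519745), (0.11126059293746948, 0.15149
[... 3633 characters left out ...]
.09', '0.04']
163 ['-0.00', '0.00', '-0.00', '-0.00', '0.26', '0.26', '0.03', '0.04', '0.04', '0.05', '0.05', '0.06', '0.03']
165 ['-0.00', '0.00', '0.00', '0.00', '0.26', '0.26', '0.27', '0.26', '-0.00', '0.02', '0.01', '0.01', '0.01']
167 ['-0.00', '0.00', '-0.00', '0.27', '0.27', '0.27', '0.26', '0.26', '0.26', '-0.00', '-0.00', '-0.00', '-0.00']
169 ['0.00', '0.00', '-0.00', '0.26', '0.26', '0.26', '0.26', '0.26', '0.00', '-0.00', '-0.00', '0.00', '-0.00']
171 ['0.00', '0.00', '0.00', '-0.01', '-0.00', '0.00', '-0.01', '-0.00', '-0.00', '0.00', '-0.00', '-0.01', '-0.00']
173 ['-0.00', '-0.00', '-0.00', '0.00', '-0.00', '-0.00', '-0.00', '-0.00', '0.00', '0.00', '-0.00', '-0.00', '-0.00']
```

View pics/crop1.png

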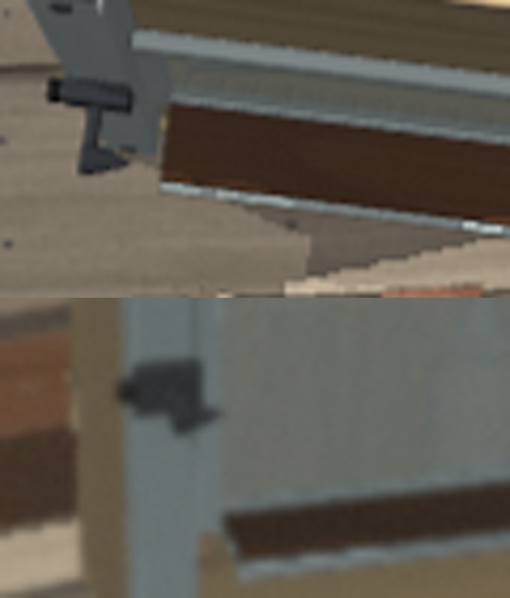

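The crop confirms the pointer's tip at about top [167,235.6] and side [159,236.7], and the lip's front-left corner at top [174,242.6]. Now I triangulate the tip and fit the lip and the grey button.

```bash
cat > c.py <<'E'
from h import *
np.set_printoptions(precision=4,suppress=True)
exec(open("b.py").read().split("im=get_image")[0].split("suppress=True)")[1])
t=get_image("top"); s=get_image("side"); W=cloud(t)
def P(im): return im["mtx"]@np.hstack([cv2.Rodrigues(np.array(im["rvec"],float))[0],np.array(im["tvec"],float).reshape(3,1)])
def tri(a,b):
    X=cv2.triangulatePoints(P(t),P(s),np.array(a[::-1],float).reshape(2,1),np.array(b[::-1],float).reshape(2,1)).ravel(); X=X[:3]/X[3]
    return X,proj(t,X)-a,proj(s,X)-b
print("tip",*tri((167,235.6),(158.9,236.7)))
f=t["frame"].astype(int); m=(f[...,0]-f[...,2]>15)&(f.sum(-1)<250); ok=np.zeros_like(m); ok[150:192,235:350]=1
m&=ok&(abs(W[...,2]-.165)<.02)
L=W[m]; print("lip n",m.sum(),"z med",np.median(L[:,2])); A=np.c_[L[:,:2],np.ones(len(L))]; print("plane",np.linalg.lstsq(A,L[:,2],rcond=None)[0])
rect=cv2.minAreaRect(L[:,:2].astype(np.float32)); print(rect,cv2.boxPoints(rect))
G=(abs(W[...,2]-.074)<.006); G[:, :]&=False
P_=W[216:253,143:184].reshape(-1,3); f_=t["frame"][216:253,143:184].reshape(-1,3).astype(int)
T=P_[(P_[:,2]>.06)&(P_[:,2]<.09)]; print("button",T.mean(0),np.median(T,0),np.ptp(T,0))
E
python3 c.py
```

```text
tip [0.6092 0.1574 0.2587] [[0.1016 0.2265]] [[-0.0296 -0.2192]]
lip n 1760 z med 0.16551176193169292
plane [-0.0004  0.0016  0.1657]
((0.6145917773246765, 0.02644740790128708), (0.23995301127433777, 0.045607805252075195), 81.15717315673828) [[ 0.5736 -0.0886]
 [ 0.6187 -0.0956]
 [ 0.6556  0.1415]
 [ 0.6105  0.1485]]
button [0.4643 0.3635 0.0676] [0.4646 0.3639 0.0688] [0.0503 0.0487 0.017 ]
```

```bash
cat > d.py <<'E'
from h import *
np.set_printoptions(precision=4,suppress=True)
yaw=np.radians(-8.85); hx=np.array([np.cos(yaw),np.sin(yaw),0]); hy=np.array([-hx[1],hx[0],0]); up=np.array([0,0,1.])
edge=np.array([.5867,.0308,.1515])
def tool(t):
    t=np.radians(t); z=np.sin(t)*hx-np.cos(t)*up; y=-hy; return R.from_matrix(np.c_[np.cross(y,z),y,z])
def rel(pos,rot):
    o=observe(); r0=R.from_quat(o["tcp_rot"]); return np.round(r0.inv().apply(pos-np.array(o["tcp_pos"]))*1000,1),np.round((r0.inv()*rot).as_rotvec(degrees=True),2)
T=tool(40); X,Y,Z=T.as_matrix().T
pre=edge-.008*Z-.033*X
if __name__=="__main__":
    print(X,Y,Z,pre); print(rel(pre-.09*hx,T))
    print("hx,up in tool",T.inv().apply(hx),T.inv().apply(up))
E
python3 d.py
```

```text
[ 0.7569 -0.1179  0.6428] [-0.1538 -0.9881  0.    ] [ 0.6351 -0.0989 -0.766 ] [0.5566 0.0355 0.1364]
(array([ 456.3, -436. ,   94. ]), array([-10.09,  39.13,  27.7 ]))
hx,up in tool [ 0.766  -0.      0.6428] [ 0.6428  0.     -0.766 ]
```

```bash
python3 -m handwheel '[[[0.03,-0.03,0.005,-1,3,2],[0.06,-0.06,0.01,-2,6,4],[0.09,-0.09,0.02,-3,9,6],[0.12,-0.12,0.025,-4,12,8],[0.15,-0.15,0.03,-5,15,10],[0.18,-0.18,0.04,-6,18,12],[0.21,-0.21,0.045,-7,21,14],[0.24,-0.235,0.05,-8,24,16],[0.27,-0.26,0.055,-8,26,18],[0.3,-0.29,0.06,-8,29,20],[0.33,-0.32,0.07,-9,32,22],[0.36,-0.345,0.075,-9,35,24],[0.39,-0.375,0.08,-10,37,26],[0.42,-0.405,0.085,-10,39,27],[0.44,-0.425,0.09,-10,39,27.7],[0.456,-0.436,0.094,-10.1,39.1,27.7],[0.456,-0.436,0.094,-10.1,39.1,27.7],[0.456,-0.436,0.094,-10.1,39.1,27.7]]]' -1
python3 -c "
from d import *
print(rel(pre,T)); im=get_image('wrist'); cv2.imwrite('pics/w1.png',im['frame'][:,:,::-1])"
```

```text
clock: 3.15
tcp_pos: [0.4607, 0.0341, 0.138]
tcp_rot: [0.938, -0.073, 0.337, 0.029]
contact_force: [-0.1, -0.8, 0.6]
finger_gap: 0.0004
gripper_force: 0.0
(array([ 72. , -16.4,  61.3]), array([0.35, 0.51, 0.12]))
```

View pics/w1.png

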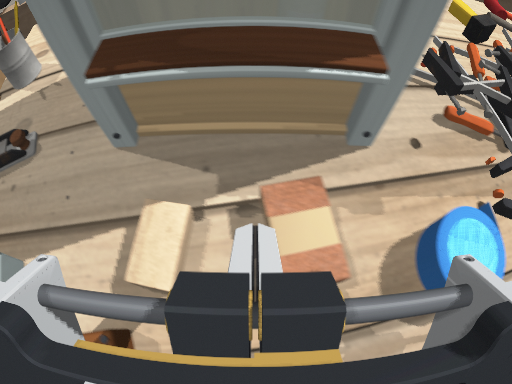

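Shut fingers at [255,255] point beneath the lip (row 75, cols 90–385), clear of the offcut and the sanding block. I move in.

```bash
python3 -m handwheel '[[[0.015,-0.004,0.013,0,0,0],[0.03,-0.008,0.026,0,0,0],[0.045,-0.012,0.04,0,0,0],[0.06,-0.016,0.05,0,0,0],[0.07,-0.016,0.06,0,0,0],[0.07,-0.016,0.06,0,0,0],[0.07,-0.016,0.06,0,0,0]]]'
python3 -c "
from d import *
o=observe(); print(o['tcp_pos'],rel(pre,T)); print(rel(pre+.04*up,T))"
```

```text
clock: 3.9
tcp_pos: [0.5533, 0.0346, 0.1356]
tcp_rot: [0.939, -0.073, 0.336, 0.03]
contact_force: [0.1, 0.6, 0.4]
finger_gap: 0.0004
gripper_force: 0.0
[0.5533 0.0346 0.1356] (array([ 3. , -1.4,  1.4]), array([0.38, 0.62, 0.14]))
(array([ 28.4,  -1.2, -29.6]), array([0.38, 0.62, 0.14]))
```

```bash
python3 -m handwheel '[[[0.008,-0.001,0.003,0,0,0],[0.016,-0.001,0.006,0,0,0],[0.022,-0.001,0.008,0,0,0],[0.024,-0.001,0.008,0,0,0],[0.026,-0.001,0.008,0,0,0],[0.028,-0.001,0.008,0,0,0],[0.03,-0.001,0.008,0,0,0]]]'
python3 -c "
from d import *
o=observe(); print(o['tcp_pos'],o['contact_force'],T.inv().apply(np.array(edge)-o['tcp_pos']))
im=get_image('wrist'); cv2.imwrite('pics/w2.png',im['frame'][:,:,::-1])"
```

```text
clock: 4.6
tcp_pos: [0.58, 0.0315, 0.1469]
tcp_rot: [0.939, -0.073, 0.334, 0.03]
contact_force: [-22.5, 7.4, -1.1]
finger_gap: 0.0004
gripper_force: 9.2
[0.58   0.0315 0.1469] [-22.5229   7.4129  -1.1496] [ 0.0081 -0.0003  0.0008]
```

View pics/w2.png

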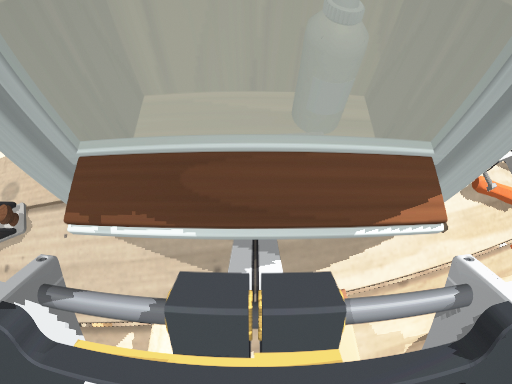

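The fingers meet the lip's lower front edge at [235,255], centred on it (cols 68–445). The force is mostly horizontal, so I ease back 4 mm and then push straight up.

```bash
python3 -m handwheel '[[[-0.003,0,-0.0026,0,0,0],[-0.003,0,-0.0026,0,0,0],[0.0015,0,-0.008,0,0,0],[0.006,0,-0.0133,0,0,0],[0.0105,0,-0.0187,0,0,0],[0.015,0,-0.024,0,0,0],[0.0195,0,-0.0294,0,0,0],[0.0195,0,-0.0294,0,0,0],[0.0195,0,-0.0294,0,0,0]]]'
cat > m.py <<'E'
from d import *
exec(open("b.py").read().split("im=get_image")[0].split("suppress=True)")[1])
t=get_image("top"); W=cloud(t); f=t["frame"].astype(int)
m=(f[...,0]-f[...,2]>15)&(f.sum(-1)<250)
D=W-edge; lx=D@hx; ly=D@hy
m&=(lx>.005)&(lx<.05)&(abs(ly)<.115)&(W[...,2]>.12)&(W[...,2]<.36)
z=W[m][:,2]; print("n",m.sum(),"lip mid z",np.median(z)-.007,"pct",np.percentile(z,[10,90])-.007)
o=observe(); print(o["clock"],o["tcp_pos"],o["contact_force"],"edge0 rel tcp in tool",T.inv().apply(edge+[0,0,np.median(z)-.014-edge[2]]-o["tcp_pos"]))
E
python3 m.py
```

```text
clock: 5.55
tcp_pos: [0.5781, 0.0321, 0.1844]
tcp_rot: [0.939, -0.073, 0.336, 0.029]
contact_force: [-7.2, 0.2, -0.0]
finger_gap: 0.0005
gripper_force: 2.6
n 1801 lip mid z 0.1943609793977134 pct [0.192  0.1968]
5.6 [0.5781 0.0321 0.1844] [-6.9424 -0.3366  0.6403] edge0 rel tcp in tool [ 0.0085 -0.      0.0033]
```

```bash
python3 -m handwheel '[[[0.0039,0,-0.0046,0,0,0],[0.0077,0,-0.0092,0,0,0],[0.0116,0,-0.0138,0,0,0],[0.0154,0,-0.0184,0,0,0],[0.0193,0,-0.023,0,0,0],[0.0232,0,-0.0276,0,0,0],[0.027,0,-0.0322,0,0,0],[0.031,0,-0.0368,0,0,0],[0.0335,0,-0.04,0,0,0],[0.036,0,-0.043,0,0,0],[0.036,0,-0.043,0,0,0],[0.036,0,-0.043,0,0,0]]]'
python3 m.py
python3 - <<'E'
from h import *
s=get_image("side"); print([ (o["conf"],o["pixel"]) for t in ("lip","pointer_tip") for o in spot_point(t,s)[:1]])
cv2.imwrite("pics/s2.png",cv2.resize(s["frame"][130:190,205:325],(800,400),interpolation=cv2.INTER_CUBIC)[:,:,::-1])
E
```

```text
clock: 6.8
tcp_pos: [0.5784, 0.0323, 0.2405]
tcp_rot: [0.939, -0.073, 0.336, 0.029]
contact_force: [-10.3, -0.5, 0.1]
finger_gap: -0.0
gripper_force: 3.8
n 1983 lip mid z 0.25062495659795286 pct [0.2484 0.2529]
6.85 [0.5784 0.0323 0.2404] [-9.7552 -1.0499  0.2208] edge0 rel tcp in tool [0.0085 0.0002 0.0029]
[(0.63, [237.8, 256.2]), (0.49, [159.1, 239.0])]
```

View pics/s2.png

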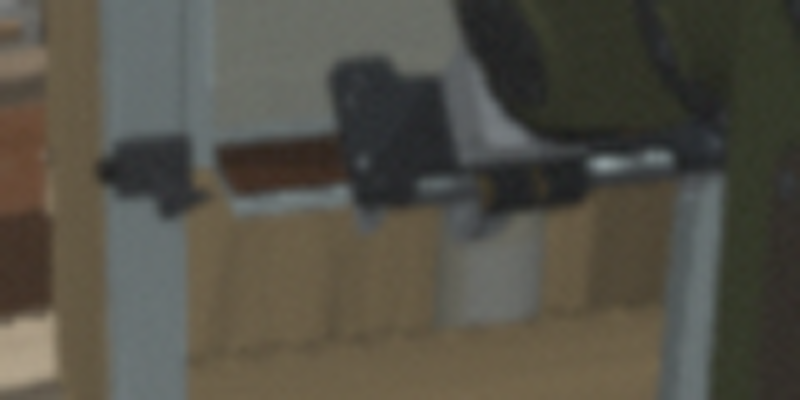

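Tip at crop (208,195), so side row 159.2. The lip's front face at its left end is at crop (235,205), so row ~160.7. The lip is a little low. I check this with the geometry in the same camera.

```bash
python3 - <<'E'
from d import *
s=get_image("side")
for z in (.245,.25,.255,.26,.265):
    a=edge+.13*hy; a[2]=z; b=edge+.12*hy; b[2]=z; print(z,"tip",proj(s,a),"lipL",proj(s,b))
t=get_image("top"); a=edge+.13*hy
for z in (.25,.26): a[2]=z; print(z,"top tip",proj(t,a))
E
```

```text
0.245 tip [[163.1379 236.2124]] lipL [[162.8074 239.3132]]
0.25 tip [[161.7514 236.2116]] lipL [[161.4226 239.3192]]
0.255 tip [[160.3587 236.2107]] lipL [[160.0317 239.3252]]
0.26 tip [[158.9598 236.2099]] lipL [[158.6346 239.3313]]
0.265 tip [[157.5548 236.2091]] lipL [[157.2314 239.3373]]
0.25 top tip [[168.7311 235.271 ]]
0.26 top tip [[168.1251 234.9762]]
```

```bash
python3 -m handwheel '[[[0.0013,0,-0.0015,0,0,0],[0.0026,0,-0.003,0,0,0],[0.0039,0,-0.0046,0,0,0],[0.0048,0,-0.0057,0,0,0],[0.0048,0,-0.0057,0,0,0],[0.0048,0,-0.0057,0,0,0]]]'
python3 m.py
python3 -m handwheel '[[[-0.004,0,-0.0032,0,0,0],[-0.01,0,-0.008,0,0,0],[-0.02,0,-0.016,0,0,0],[-0.03,0,-0.025,0,0,0],[-0.045,0,-0.038,0,0,0],[-0.06,0,-0.05,0,0,0],[-0.075,0,-0.063,0,0,0],[-0.075,0,-0.063,0,0,0],[-0.075,0,-0.063,0,0,0],[-0.075,0,-0.063,0,0,0]]]'
python3 m.py
python3 - <<'E'
from h import *
s=get_image("side")
cv2.imwrite("pics/s3.png",cv2.resize(s["frame"][130:190,205:325],(800,400),interpolation=cv2.INTER_CUBIC)[:,:,::-1])
E
```

```text
clock: 7.7
tcp_pos: [0.5785, 0.0323, 0.2478]
tcp_rot: [0.939, -0.073, 0.335, 0.03]
contact_force: [-9.7, -0.3, -0.5]
finger_gap: 0.0003
gripper_force: 4.1
n 2013 lip mid z 0.25795346065342895 pct [0.2556 0.2602]
7.75 [0.5785 0.0323 0.2478] [-10.8653  -0.6832  -0.4995] edge0 rel tcp in tool [0.0085 0.0002 0.0029]
clock: 8.75
tcp_pos: [0.4828, 0.0477, 0.2487]
tcp_rot: [0.939, -0.073, 0.336, 0.029]
contact_force: [-0.2, -0.5, 0.3]
finger_gap: 0.0002
gripper_force: 0.0
n 2032 lip mid z 0.25787983306497986 pct [0.2556 0.2601]
8.8 [0.4828 0.0477 0.2485] [ 0.0024  0.0151 -0.1341] edge0 rel tcp in tool [0.0822 0.0007 0.0658]
```

View pics/s3.png

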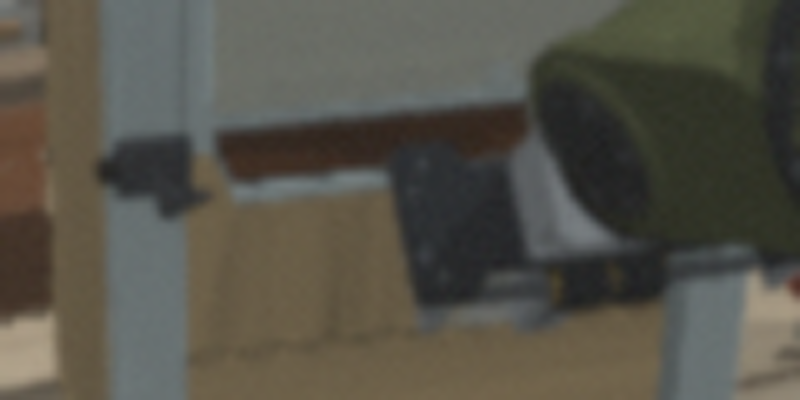

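The lip's front face (crop (235,193)) is level with the tip (208,195), and the measured heights are 0.258 and 0.259. Next comes the grey box's button.

```bash
python3 -c "
from d import *
print(rel(np.array([.464,.364,.145]),tool(0)))
t=get_image('top'); print([(o['conf'],o['pixel'],world(t,o['pixel'])) for o in spot_point('fan_button_top',t)[:2]])"
```

```text
(array([-116.7, -310.2,   35.2]), array([  0.41, -39.41,   0.  ]))
[(0.66, [235.8, 161.6], array([0.4577, 0.3685, 0.071 ])), (0.46, [264.4, 220.5], array([0.3799, 0.2137, 0.0719]))]
```

```bash
python3 -m handwheel '[[[-0.01,-0.025,0.003,0,-3,0],[-0.02,-0.05,0.006,0,-6,0],[-0.03,-0.08,0.009,0,-10,0],[-0.04,-0.11,0.012,0,-14,0],[-0.05,-0.14,0.015,0,-18,0],[-0.06,-0.17,0.018,0,-22,0],[-0.075,-0.2,0.022,0,-26,0],[-0.09,-0.23,0.026,0,-30,0],[-0.1,-0.26,0.03,0,-34,0],[-0.11,-0.285,0.033,0,-37,0],[-0.117,-0.31,0.035,0.4,-39.4,0],[-0.117,-0.31,0.035,0.4,-39.4,0],[-0.117,-0.31,0.035,0.4,-39.4,0],[-0.117,-0.31,0.035,0.4,-39.4,0]]]'
python3 -c "
from d import *
print(observe()['tcp_pos'],rel(np.array([.464,.364,.1]),tool(0)))
im=get_image('wrist'); cv2.imwrite('pics/w3.png',im['frame'][:,:,::-1])"
```

```text
clock: 10.35
tcp_pos: [0.4633, 0.3633, 0.1452]
tcp_rot: [0.997, -0.077, 0.0, 0.0]
contact_force: [-0.3, 0.3, -0.2]
finger_gap: 0.0006
gripper_force: 0.0
[0.4633 0.3633 0.1452] (array([ 0.5, -0.9, 45.2]), array([ 0.01, -0.06, -0.01]))
```

View pics/w3.png

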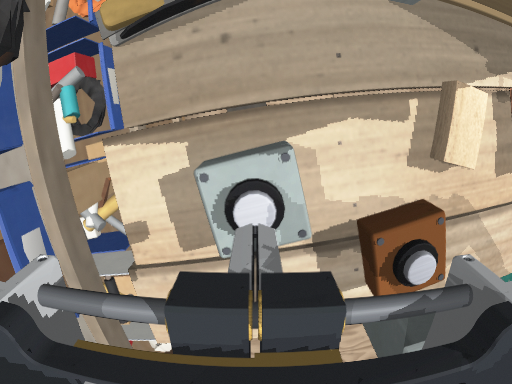

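The fingers stand over the grey box's button ([210,253]); the brown look-alike is off to the side at [263,418]. I lower onto the button.

```bash
python3 -m handwheel '[[[0,0,0.01,0,0,0],[0,0,0.02,0,0,0],[0,0,0.03,0,0,0],[0,0,0.038,0,0,0],[0,0,0.042,0,0,0],[0,0,0.044,0,0,0],[0,0,0.046,0,0,0],[0,0,0.047,0,0,0],[0,0,0.048,0,0,0],[0,0,0.048,0,0,0]]]'
```

```text
clock: 11.4
tcp_pos: [0.4633, 0.364, 0.0972]
tcp_rot: [0.997, -0.077, 0.0, -0.0]
contact_force: [-0.1, 1.0, 1.0]
finger_gap: 0.0004
gripper_force: 0.7
```

```bash
python3 -m handwheel '[[[0,0,0.001,0,0,0],[0,0,0.002,0,0,0],[0,0,0.003,0,0,0],[0,0,0.004,0,0,0],[0,0,0.005,0,0,0],[0,0,0.005,0,0,0],[0,0,0.005,0,0,0]]]'
```

```text
clock: 12.1
tcp_pos: [0.4633, 0.364, 0.0922]
tcp_rot: [0.997, -0.077, 0.0, -0.0]
contact_force: [-0.1, -0.1, 3.7]
finger_gap: 0.0002
gripper_force: 2.1
```

```bash
python3 -m handwheel '[[[0,0,0.001,0,0,0],[0,0,0.002,0,0,0],[0,0,0.003,0,0,0],[0,0,0.003,0,0,0],[0,0,0.003,0,0,0]]]'
```

```text
clock: 12.6
tcp_pos: [0.4635, 0.3641, 0.0909]
tcp_rot: [0.997, -0.077, 0.001, -0.0]
contact_force: [-6.6, -5.0, 22.6]
finger_gap: 0.0005
gripper_force: 11.4
```

The button is at its stop, so it is fully down. I release it and retract.

```bash
python3 -m handwheel '[[[0,0,-0.004,0,0,0],[0,0,-0.012,0,0,0],[0,0,-0.025,0,0,0],[0,0,-0.045,0,0,0],[0,0,-0.07,0,0,0],[0,0,-0.09,0,0,0],[0,0,-0.09,0,0,0],[0,0,-0.09,0,0,0],[0,0,-0.09,0,0,0]]]'
python3 m.py
python3 -c "
from d import *
t=get_image('top'); cv2.imwrite('pics/t9.png',t['frame'][:,:,::-1])
for n in ('offcut_2','sanding_block','tape_blue','block_plane'):
    print(n,[(round(o['conf'],2),world(t,o['pixel'])) for o in spot_point(n,t)[:1]])"
```

```text
clock: 13.5
tcp_pos: [0.4628, 0.3636, 0.1778]
tcp_rot: [0.997, -0.077, -0.001, 0.001]
contact_force: [-0.9, 0.8, -0.9]
finger_gap: 0.0003
gripper_force: 0.0
n 2027 lip mid z 0.25783313310752604 pct [0.2557 0.2601]
13.55 [0.4628 0.3637 0.1778] [ 0.1055  0.3194 -0.4767] edge0 rel tcp in tool [0.1799 0.3098 0.0557]
offcut_2 [(0.69, array([0.5114, 0.1236, 0.0303]))]
sanding_block [(0.89, array([ 0.4993, -0.0113,  0.0358]))]
tape_blue [(0.79, array([ 0.4302, -0.1929,  0.0472]))]
block_plane [(0.95, array([0.674 , 0.4162, 0.0229]))]
```

```bash
python3 -c "
from plant import *
print(job_done())"
```

```text
the job is handed in; nothing more can be done
None
```

The job is handed in: the sash was pushed up and stands with its lip at 0.258 m against the pointer's 0.259 m, the grey box's fan button was pressed to its stop and let go (its return up was not measured), and the loose things stayed where they were; no verdict was reported back.

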